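# Refit the dimmer's knob on its D-shaft and keep it pressed in

## Task

The knob has come off the lamp dimmer on the desk. Pick it up, turn it so that the flat in its bore matches the flat of the D-shaped shaft and push it fully home, then press knob and shaft down against the spring as far as they go. The program finishes while the robot is still holding the knob pressed down, with the rubber stamp, lens case and dropper bottle left undisturbed.

Things in the scene. Friction and masses are not known exactly. Their poses are not given: they have to be found in the camera images.
- knob: loose grey plastic knob, 60 g, upright on the glass desk, bore down. Round skirt 48 mm across, z 0 to 19 mm; on it an upright grip bar, z 18 to 44 mm, 16 mm wide, flat-sided, straight from x = -22 to +20 mm, then a pointed nose with its tip at x = +28 mm. Origin: centre of the underside; z up, x along the bar to the nose. The underside has a blind D-shaped bore with its flat on the nose side.
- knob_bore (a point): centre of the closed upper end of the knob's bore, on the axis 16 mm above the underside; axes as the knob's. The bore is 16 mm deep, 18 mm across, its flat 4 mm from the axis on the +x (nose) side: the nose must point the way the shaft's flat faces. It has 1 mm of room on every side of the shaft; turned wrong by more than about 0.15 rad it will not go on.
- knob_nose (a point): point on the knob's nose, 25 mm from the axis (x = +25 mm) and 31 mm above its underside; axes as the knob's
- dimmer: grey box 90 mm deep (x) by 120 mm wide (y) by 42 mm high, fixed on the black desk pad (6 mm thick); origin at the centre of its underside, z up. The switch on its front looks to -x. The shaft stands in the middle of its top, in a flat steel collar 28 mm across and 1.5 mm high, with a ring of tick marks round it.
- shaft_top (a point): centre (on the axis) of the top of the upright brass shaft, 24 mm above the box when not pressed. The shaft is 16 mm across, D-shaped: its flat is 3 mm from the axis and faces along this point's x; z is up. Top edge chamfered 1.5 mm. With the knob home, knob_bore and shaft_top meet and the skirt is 8 mm above the box, clear of it also when pressed.
- shaft (a joint): how far the shaft is pressed down, m: 0 up, 0.005 at its stop. A spring pushes it up, about 3 N at the start of the travel and 9 N at the stop; it comes up again when released.
- shaft_turn (a joint): turn of the shaft about its upright axis relative to the box, rad, counter-clockwise from above; at 0 the flat faces the box's +x. It is stiff to turn (0.15 N m) and stays where it is; any setting is right.
- rubber_stamp: bystander: hand stamp, base 25 x 58 mm, 60 mm high with its handle; origin at the centre of its underside
- lens_case: bystander: contact lens case with two round caps, 30 x 62 x 18 mm, on the desk pad; origin at the centre of its underside
- dropper_bottle: bystander: small upright dropper bottle, 34 mm across, 102 mm high; origin at the centre of its underside
There are look-alikes about, which are no part of the job. What is shaped like the knob but blue or green is not meant.

How it is judged (in metres and radians):
On the way, in this order (a step that is already met when the one before it is completed fails the run):
1. the knob is lifted clear of the desk (height (world z) of knob above 0.03 m), for 0.1 s.
2. the knob is home on the shaft, the flats matched (horizontal distance between knob_bore and shaft_top below 0.0025 m and z of knob_bore in the frame of shaft_top between -0.002 and 0.002 m and angle between the x axis of knob_bore and the x axis of shaft_top, either way round below 0.2 rad and angle between the z axis of knob_bore and the z axis of shaft_top, either way round below 0.1 rad and x of knob_nose in the frame of shaft_top above 0.02 m), for 0.2 s.
At the end, for the whole second after the job is handed in: the knob is home on the shaft (end of the bore within 2 mm of the shaft's top, axes within 2.5 mm, flats matched within 0.2 rad, upright within 0.1 rad), the shaft is pressed down more than 4 of its 5 mm, and the robot is still touching the knob, which is at rest (all of step 2 and value of joint shaft above 0.004 m and contact force between any of the fingers, the arm and knob above 1 N and linear speed of knob below 0.02 m/s); the arm keeps its last pose, push and grip.
It fails at once if a bystander (rubber stamp, lens case, dropper bottle) is shifted by more than 2 cm or tipped over (distance of any of rubber_stamp, lens_case, dropper_bottle from where it was at the start of the episode above 0.02 m or angle between any of rubber_stamp, lens_case, dropper_bottle's own z axis and vertical above 0.5 rad).
It also fails if it takes over 35 s, if anything falls off the work surface, if the arm or the gripper's body presses on something with over 40 N, if the wrist force passes 120 N, or if a joint passes its speed limit or range.

## Robot

A 6-joint arm with a two-finger parallel gripper is mounted at the origin on a cart in front of the work surface, level with it; the furniture and walls round the work are solid. World frame = base frame: x ahead of the robot, y to its left, z up, the work surface at z = 0. Lengths are in m, angles in degrees, forces in N, time in s.
With the tool pointing down it reaches from about 0.35 to 0.875 m from the base axis. Payload 4.2 kg.
Tool frame: the origin (TCP) lies midway between the tips of the shut fingers; the grasp point (between the pads) lies 19 mm behind it; z points along the fingers, y is the line along which they close (so a half turn about z gives the same grasp; the last joint's range is limited). The gripper opens to 87 mm and grips with 3 to 60 N. Pads are 19 mm wide; open, the fingers measure 117 mm over their backs; the gripper's body (75 mm by 190 mm) begins 51 mm behind the grasp point.
Start: joints at [-53.251, 22.042, 0.453, 0, -68.411, -14.817], TCP at [0.233, -0.58, 0.223] pointing down, gripper open.
Joint ranges: [-179.83, 179.83], [-69.29, 118.12], [-61.27, 80.66], [-181.25, 117.63], [-171.15, -9.14], [-177.46, 177.46]. Speed limits (degrees/s): [159.86, 159.86, 180, 180, 180, 180].

## Interface

Orientations are given as [roll, pitch, yaw] about the fixed x, y, z axes, in that order (R = Rz(yaw) Ry(pitch) Rx(roll)).
In Python, from workcell import env gives the robot as it stands. The module is installed in compiled form; this text tells all that it offers. Calls block until the motion is done:
- env.goto(position, orientation): joint-space move of the TCP to a pose.
- env.move_straight(position, rotation=None, rate=0.15, force_limit=None): straight line of the TCP; rotation=None keeps the orientation; rate is the mean speed in m/s. With force_limit (N) it stops when the force on the tool has changed by that much, and returns True; else False.
- env.set_joints(angles): joint-space move.
- env.gripper_to(opening, grasp_force=None): opening from 0.0 (shut) to 1.0 (fully open); grasp_force is the grip in N (None keeps the last); returns when the fingers have stopped.
- env.dwell(seconds).
- env.inverse_kinematics(position, orientation): joint angles nearest the present ones, or None.
- env.read_state(): the state.
- env.grab_frame(name): name is "side" or "top"; returns a dict with "image" (420x560x3 uint8, blue, green, red), "fx", "fy", "cx", "cy" (pixels), "position" and "orientation" of the camera in the world. Camera axes: x right, y up, looking along -z (the intrinsics and any distortion apply to the point x, -y, -z); pixel columns grow to the right and rows downward; lengths in m; the calibration is good to about 2 mm. A picture is of the moment at which its call begins. There is no depth.
A pose or a line that the arm cannot do raises env.Unreachable and nothing moves.
- env.close_job(): hands the job in; it is judged then, once.
Trained networks look in a picture, given as the dict that the camera call returned (one of the last four; its "shot" number tells which), for a name from the list of things; names that differ only in an ending like _2 or _b are one class to them, and where a whole thing is asked for, a point or a joint stands for the part that bears it (a point fixed in the world has none). Each returns a list of dicts, best first, with "score" (0 to 1); they miss things now and then, are a little off and sometimes report something else, mostly with a low value. They report only what shows in the picture. A call takes as long as a camera call. They do not tell look-alikes from the thing itself.
- env.search_frame(picture, thing): "xyz" ([x, y, z] in m, in world coordinates, good to about 4 mm: the middle of the surface that is visible of it).
- env.trace(picture, thing): "mask" (420x560 bool, what is visible of it).
The state is a dict: "clock": time; "joint_positions": joint angles; "qvel": joint speeds; "joint_torque": joint torques, N m; "position": TCP position; "tool_rot": TCP orientation; "force": force on the tool from outside, world axes, zero at the start; "wrist_torque": the same for the moment, N m; "opening": opening from 0.0 (shut) to 1.0 (fully open); "finger_force": force on a finger pad.
Only numpy, scipy, OpenCV 4.12 (cv2) and the standard library are available. Lean on these libraries where they do the work, as an engineer would, in place of code of your own. Each camera call takes 0.05 s, during which the arm holds its last target. There are 200 camera calls.

## Working session

There is one attempt and no reset: what is moved stays moved. The work goes in short steps, each a Python script; the robot and the scene stay as the last script left them, time stands still between calls to the robot, and variables do not carry over. Pictures are saved under pics/ and viewed, at most 10 in all, crops included, and the job is handed in when it is done.

```bash
mkdir -p pics; python3 - <<'E'
from workcell import env
import cv2,numpy as np,pickle
fs={}
for n in("top","side"):
    f=env.grab_frame(n);fs[n]=f
    cv2.imwrite(f"pics/{n}0.png",f["image"])
    print(n,{k:v for k,v in f.items() if k!="image"})
    for t in("knob","dimmer","shaft_top","knob_nose","rubber_stamp","lens_case","dropper_bottle"):
        for r in env.search_frame(f,t)[:4]: print(t,np.round(r["xyz"],3),round(r["score"],2))
pickle.dump(fs,open("f0.pkl","wb"))
print(env.read_state())
E
```

```text
top {'fx': 505.3380943550036, 'fy': 505.3380943550036, 'cx': 279.8463709478337, 'cy': 214.8131043437584, 'position': array([0.39112602, 0.02388764, 1.16802111]), 'orientation': array([  7.04420103,  -0.46202223, -91.00562248]), 'shot': 1}
knob [0.45  0.179 0.021] 0.78
knob [ 0.449 -0.16   0.022] 0.73
knob [0.611 0.097 0.047] 0.65
knob [0.458 0.076 0.017] 0.6
dimmer [0.616 0.098 0.045] 0.67
shaft_top [0.45  0.277 0.064] 0.73
shaft_top [0.62  0.1   0.072] 0.58
knob_nose [0.45  0.179 0.019] 0.78
knob_nose [ 0.453 -0.161  0.018] 0.76
knob_nose [ 0.422 -0.057  0.019] 0.6
knob_nose [0.452 0.075 0.023] 0.55
rubber_stamp [ 0.64  -0.242  0.016] 0.63
lens_case [0.574 0.291 0.025] 0.89
lens_case [ 0.64  -0.244  0.018] 0.33
side {'fx': 472.1448864692463, 'fy': 472.1448864692463, 'cx': 279.49322294639336, 'cy': 212.7055147392077, 'position': array([0.21631123, 0.76364387, 0.55948388]), 'orientation': array([  59.17836915,    0.96574947, -156.90527626]), 'shot': 2}
knob [0.455 0.09  0.02 ] 0.96
knob [ 0.451 -0.153  0.023] 0.83
knob [0.448 0.19  0.028] 0.62
knob [ 0.419 -0.037  0.021] 0.6
dimmer [0
[... 350 characters left out ...]
23] 0.5
{'clock': 0.8, 'joint_positions': array([-5.32497255e+01,  2.20402569e+01,  4.52469692e-01, -2.92394512e-03,
       -6.84106309e+01, -1.48169459e+01]), 'qvel': array([-0.06577267,  0.01797938,  0.02244212,  0.04889393,  0.03253909,
        0.03827988]), 'joint_torque': array([-3.51622120e-04, -3.90410793e+01,  1.87613600e+01,  4.22426060e+00,
        1.55684230e-02, -1.55825927e-05]), 'position': array([ 0.23348269, -0.5797212 ,  0.22255642]), 'tool_rot': array([-1.79999166e+02,  3.03295413e-03, -1.58067747e+02]), 'force': array([ 0.1684967 ,  0.559018  , -0.12652208]), 'wrist_torque': array([ 0.00014089,  0.04352624, -0.03550317]), 'finger_force': 0.0, 'opening': 0.9992791217157339}
```

View pics/top0.png

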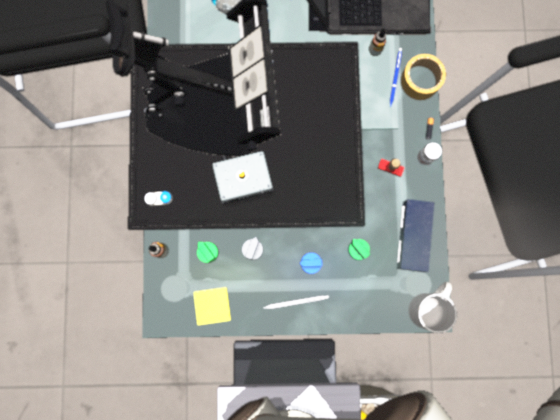

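View pics/side0.png

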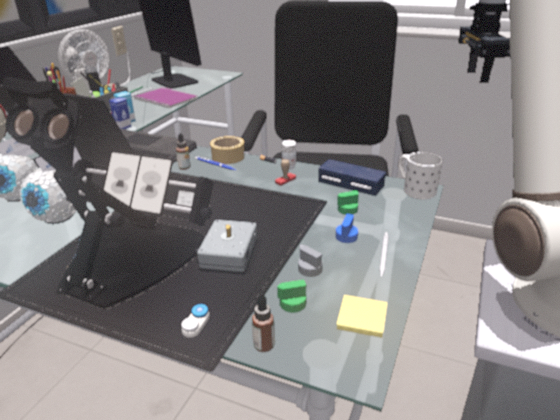

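Candidates in the top picture: green knob (206,252), grey (253,247), blue (311,263), green (360,249). By the description the grey one at (253,247) is the knob. In the side picture it is at (310,261). The dimmer shaft is at top (241,175). A lens/visor frame overhangs beyond it at top (255,80). Now a close crop.

```bash
python3 - <<'E'
import cv2,numpy as np,pickle
fs=pickle.load(open("f0.pkl","rb"))
def c(n,u,v,w,h,W,H): return cv2.resize(fs[n]["image"][v-h//2:v+h//2,u-w//2:u+w//2],(W,H),interpolation=cv2.INTER_CUBIC)
a=np.hstack([c("top",253,247,40,30,400,300),c("top",241,176,40,30,400,300)])
b=np.hstack([c("side",310,261,40,30,400,300),c("side",228,236,60,45,400,300)])
cv2.imwrite("pics/crop.png",np.vstack([a,b]))
E
```

```text
(no output)
```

View pics/crop.png

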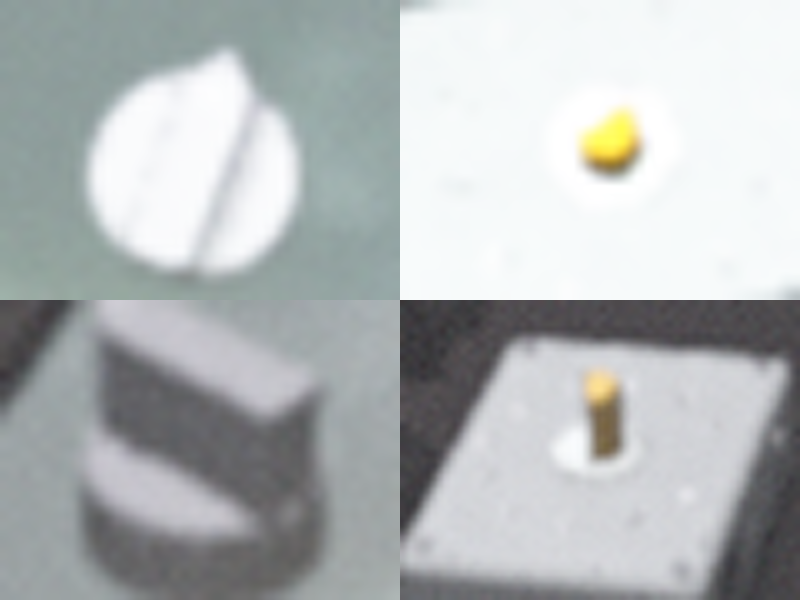

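The crop shows the grey knob with its nose up and slightly right (nose top ≈ (256,236)), so +x and slightly −y. The shaft's flat faces up-left in the top view, around +45° yaw. Next I fit both poses by silhouette.

```bash
cat > h.py <<'E'
from workcell import env
import cv2,numpy as np
from scipy.spatial.transform import Rotation as Ro
from scipy.optimize import minimize,least_squares
def proj(f,P):
    c=Ro.from_euler('xyz',f["orientation"],degrees=True).inv().apply(np.atleast_2d(P)-f["position"])
    return np.c_[f["cx"]-f["fx"]*c[:,0]/c[:,2], f["cy"]+f["fy"]*c[:,1]/c[:,2]]
def avg(n,k=4):
    fs=[env.grab_frame(n) for _ in range(k)]
    f=dict(fs[-1]); f["avg"]=np.mean([g["image"].astype(float) for g in fs],0); return f
def D(r,d):
    a=np.arccos(d/r); t=np.linspace(a,2*np.pi-a,40); return np.c_[r*np.cos(t),r*np.sin(t)]
def at(xy,z): return np.c_[xy,np.full(len(xy),z)]
SHAFT=[np.vstack([at(D(6.5,1.5),0),at(D(8,3),-1.5),at(D(8,3),-22)])/1e3]   # about shaft_top
t=np.linspace(0,2*np.pi,60); C=24*np.c_[np.cos(t),np.sin(t)]
B=np.array([[-22,-8],[20,-8],[28,0],[20,8],[-22,8]])
KNOB=[np.vstack([at(C,0),at(C,19)])/1e3,np.vstack([at(B,18),at(B,44)])/1e3]
def tri(fs,px):
    return least_squares(lambda p:np.concatenate([proj(f,p)[0]-q for f,q in zip(fs,px)]),[.6,.1,.1]).x
def mask(f,parts,x,y,z,th,off,win,S=8):
    u0,v0,w,h=win; m=np.zeros((h*S,w*S),np.uint8)
    for P in parts:
        q=proj(f,Ro.from_euler('z',th).apply(P)+[x,y,z])+off
        q=((q-[u0-.5,v0-.5])*S-.5)
        hull=cv2.convexHull(q.astype(np.float32))
        cv2.fillConvexPoly(m,np.round(hull*16).astype(np.int32),255,shift=4)
    m=cv2.resize(m.astype(np.float32)/255,(w,h),interpolation=cv2.INTER_AREA)
    return cv2.GaussianBlur(m,(0,0),.6)
def fit(fs,parts,x,y,z,ths,half,chan):
    """joint silhouette fit: x,y shared, theta shared, v/u offset free for the 2nd camera"""
    W=[]
    for f in fs:
        c=proj(f,[x,y,z+(-.008 if parts is SHAFT else .02)])[0].round().astype(int); W.append((c[0]-half,c[1]-half,2*half,2*half))
    def cost(p,th):
        e=0
        for i,f in enumerate(fs):
            m=mask(f,parts,x+p[0]/1e3,y+p[1]/1e3,z,th,p[2:4] if i else np.zeros(2),W[i])
            u,v,w,h=W[i]; I=chan(f["avg"][v:v+h,u:u+w]).ravel()
            A=np.c_[m.ravel(),np.ones(m.size)]; s=np.linalg.lstsq(A,I,rcond=None)[0]
            e+=((A@s-I)**2).mean()/I.var()
        return e
    out=[]; p0=np.zeros(4)
    for th in ths:
        r=minimize(cost,p0,args=(th,),method="Nelder-Mead",options=dict(initial_simplex=np.vstack([p0,p0+np.eye(4)*2]),maxiter=150))
        out.append((r.fun,np.degrees(th),x+r.x[0]/1e3,y+r.x[1]/1e3,*r.x[2:]))
    return sorted(out)
E
python3 - <<'E'
from h import *
T=avg("top");S=avg("side")
sat=lambda I:I.max(2)-I.min(2)
R=np.radians
for n,fs in(("both",[T,S]),("top",[T])):
    o=fit(fs,SHAFT,.618,.099,.072,R(np.arange(-180,180,20)),11,sat)
    o=fit(fs,SHAFT,.618,.099,.072,R(o[0][1]+np.arange(-20,21,5)),11,sat)
    print("shaft",n);print(np.round(o[:5],4))
d=lambda I:I.sum(2)
for n,fs in(("top",[T]),):
    o=fit(fs,KNOB,.458,.076,.0,R(np.arange(-50,21,5)),18,d)
    print("knob",n);print(np.round(o[:4],4))
print("frame end",tri([T,S],[(265,132),(195,215)]), tri([T,S],[(262,5),(205,178)]))
for yaw in(-15,165):
  print(env.inverse_kinematics([.458,.076,.1],[180,0,yaw]))
for yaw in(45,225):
  print(env.inverse_kinematics([.618,.1,.15],[180,0,yaw]))
E
```

```text
shaft both
[[ 6.373e-01  3.000e+01  6.211e-01  9.670e-02 -2.479e-01 -3.158e-01]
 [ 6.452e-01  3.500e+01  6.212e-01  9.700e-02 -9.520e-02 -5.129e-01]
 [ 6.676e-01  4.000e+01  6.207e-01  9.700e-02 -2.142e-01 -4.398e-01]
 [ 6.703e-01  2.500e+01  6.215e-01  9.690e-02  8.950e-02 -4.521e-01]
 [ 6.882e-01  4.500e+01  6.212e-01  9.690e-02 -3.020e-02 -5.676e-01]]
shaft top
[[ 0.2878 40.      0.6207  0.0967  2.0862 -0.625 ]
 [ 0.2878 30.      0.6211  0.0967  1.8593 -2.1315]
 [ 0.2893 35.      0.6207  0.0968  2.3903 -0.2253]
 [ 0.29   45.      0.6207  0.0971  2.0029 -1.3499]
 [ 0.2925 25.      0.6209  0.0969  2.4663 -0.5057]]
knob top
[[  0.0675 -20.       0.4569   0.0771   0.1547   1.4813]
 [  0.0683 -25.       0.457    0.0772   1.1908  -0.4573]
 [  0.073  -15.       0.457    0.0769  -0.0915   1.0983]
 [  0.0747 -30.       0.4572   0.0774   0.9617  -0.2963]]
frame end [0.72492244 0.04451783 0.04247666] [ 0.87951008 -0.01653769  0.10860703]
[ 2.95548082e+01  1.44179232e+01 -3.11591875e+01  2.54444375e-14
 -4.44228893e+01  4.54451918e+01]
[ 2.95548082e+01  1.44179232e+01 -3.11591875e+01 -2.54444375e-14
 -4.44228893e+01 -1.34554808e+02]
[ 23.98024425  25.37957461  -5.18962279   0.         -59.4308026
 111.01975575]
[ 23.98024425  25.37957461  -5.18962279   0.         -59.4308026
 -68.98024425]
```

```bash
python3 - <<'E'
from h import *
T=avg("top",6);S=avg("side",6)
for a,b in(((250,85),(152,186)),((248,55),(122,186)),((262,137),(205,200)),((270,95),(168,210)),((268,128),(185,228))):
    p=tri([T,S],[a,b]); print(a,p.round(3),(proj(T,p)[0]-a).round(1),(proj(S,p)[0]-b).round(1))
R=np.radians
ch=lambda I:I[...,0]
for n,fs in(("both",[T,S]),("top",[T]),("side",[S])):
    o=fit(fs,SHAFT,.6208,.0968,.072,R(np.arange(-180,180,30)),8,ch)
    o=fit(fs,SHAFT,.6208,.0968,.072,R(o[0][1]+np.arange(-30,31,6)),8,ch)
    print("shaft",n);print(np.round(o[:5],4))
c=np.hstack([cv2.resize(T["avg"].astype(np.uint8)[166:186,231:251],(400,400),interpolation=cv2.INTER_NEAREST),cv2.resize(S["avg"].astype(np.uint8)[222:242,218:238],(400,400),interpolation=cv2.INTER_NEAREST)])
cv2.imwrite("pics/sh.png",c)
# pick
yaw=-21
env.goto([.457,.077,.13],[180,0,yaw])
env.move_straight([.457,.077,.023],rate=.12)
env.gripper_to(0,20)
s=env.read_state();print(s["clock"],s["opening"],s["finger_force"],s["position"],s["tool_rot"])
env.move_straight([.457,.077,.15])
s=env.read_state();print(s["clock"],s["opening"],s["finger_force"],s["force"])
E
```

```text
(250, 85) [0.807 0.073 0.111] [0.1 0.3] [-0.3 -0.1]
(248, 55) [0.881 0.077 0.099] [-0.1 -0.1] [0.1 0. ]
(262, 137) [0.697 0.049 0.088] [0.1 0.2] [-0.2 -0. ]
(270, 95) [0.812 0.029 0.029] [0.5 0.9] [-0.9 -0.2]
(268, 128) [ 0.753  0.041 -0.001] [-1.8 -3.5] [3.6 0.7]
shaft both
[[ 3.2640e-01  3.0000e+01  6.1990e-01  9.6600e-02 -2.8860e-01  1.1995e+00]
 [ 3.4140e-01  3.6000e+01  6.2000e-01  9.6800e-02 -5.6600e-02  1.1444e+00]
 [ 3.6350e-01  2.4000e+01  6.2020e-01  9.6900e-02  3.3800e-02  1.1888e+00]
 [ 3.7390e-01  4.2000e+01  6.1970e-01  9.6800e-02 -3.8300e-02  1.0660e+00]
 [ 4.1310e-01  4.8000e+01  6.1990e-01  9.6800e-02  2.0290e-01  1.1255e+00]]
shaft top
[[ 0.1805 30.      0.6199  0.0967 -0.6514  1.9234]
 [ 0.1805 36.      0.6198  0.0968  0.4302  2.312 ]
 [ 0.1815 42.      0.6197  0.0968 -0.4175  1.7901]
 [ 0.1852 48.      0.6199  0.0968 -0.3569  2.2565]
 [ 0.1871 24.      0.62    0.0966 -0.9962  2.0049]]
shaft side
[[ 0.1471 30.      0.6183  0.1008 -5.1206  6.3588]
 [ 0.1619 36.      0.6182  0.1007 -9.078   7.323 ]
 [ 0.1771 24.      0.6183  0.1003  3.6133 -3.5374]
 [ 0.1939 42.      0.618   0.1002 -5.0165  2.8703]
 [ 0.2137 18.      0.618   0.1001 -0.9722  0.9394]]
6.4667 0.1835011847233692 19.994418025016785 [0.45696186 0.07698001 0.02295515] [ 1.79995488e+02  5.10879817e-03 -2.10022276e+01]
7.4667 0.18277986004116167 19.994363486766815 [-0.60814857  0.37056456 -1.93141728]
```

View pics/sh.png

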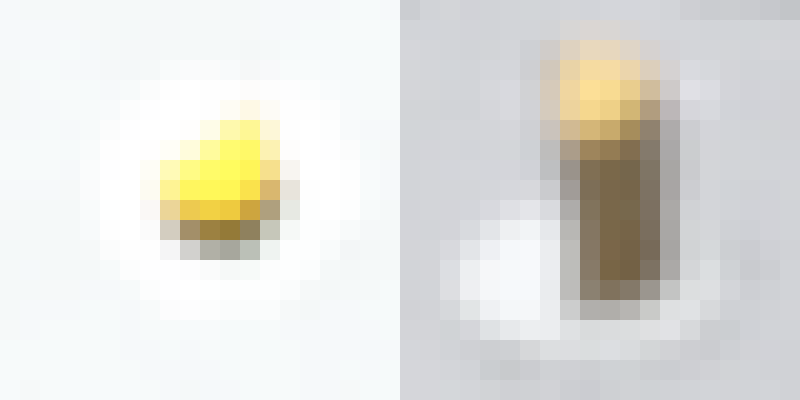

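```bash
python3 - <<'E'
from h import *
env.move_straight([.620,.0968,.15],rotation=[180,0,33])
env.move_straight([.620,.0968,.110])
env.dwell(.3)
s=env.read_state();print(s["clock"],s["position"],s["force"],s["joint_positions"].round(1))
S=avg("side",3);T=avg("top",1)
I=S["avg"].astype(np.uint8); c=proj(S,[.62,.0968,.085])[0];print(c)
# predicted skirt bottom circle
u,v=c.round().astype(int)
k=8;W=cv2.resize(I[v-35:v+35,u-45:u+45],None,fx=k,fy=k,interpolation=cv2.INTER_CUBIC)
def dr(P,col):
    q=((proj(S,P)-[u-45-.5,v-35-.5])*k-.5).round().astype(np.int32); cv2.polylines(W,[q],True,col,1)
cc=np.array([.62,.0968,.087]); r=Ro.from_euler('z',33,degrees=True)
dr(cc+at(C,0)/1e3,(0,0,255));dr(cc+at(C,19)/1e3,(0,255,0))
dr(np.array([.62,.0968,.048])+at(C*14/24,1.5)/1e3,(255,0,0))
cv2.imwrite("pics/hov.png",W)
E
```

```text
9.425 [0.62046092 0.09698338 0.11101199] [ 0.53527702 -0.20518743 -0.36735508] [ 23.6  27.7  -7.6   0.  -54.6  99.4]
[226.51234561 219.77787565]
```

View pics/hov.png

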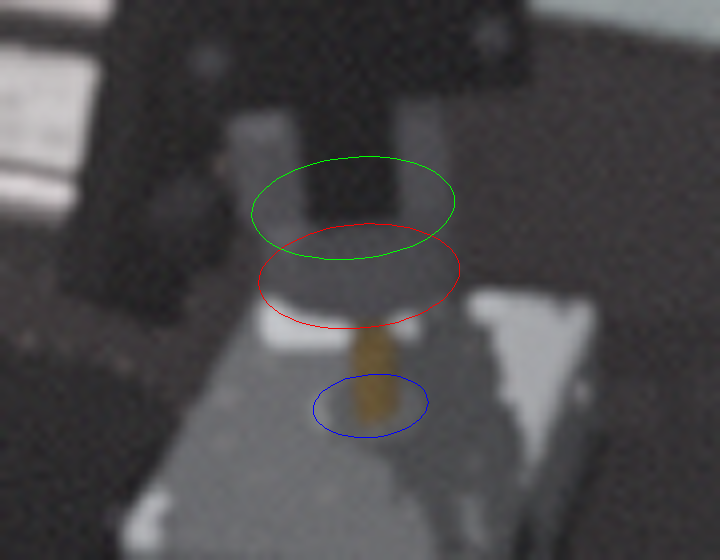

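The knob is held level, nose along the flat. It sits above the shaft with roughly 1 px of lateral uncertainty: the skirt is centred near crop (355,270) and the shaft near (375,375). I descend under a force limit and search if it catches.

```bash
cat > down.py <<'E'
from h import *
def st(m=""):
    s=env.read_state();print(m,round(s["clock"],2),s["position"].round(4),s["force"].round(2),s["wrist_torque"].round(3),s["tool_rot"][2].round(1),flush=True);return s
E
python3 - <<'E'
from down import *
x,y=.6195,.0966
env.move_straight([x,y,.099],rate=.05);st("pre")
for dx,dy in((0,0),(-.0012,-.0005),(-.0005,.0012),(.0012,.0005),(.0005,-.0012)):
    hit=env.move_straight([x+dx,y+dy,.088],rate=.03,force_limit=4)
    s=st(f"{dx},{dy} hit={hit}")
    if not hit or s["position"][2]<.0905: break
    env.move_straight([x+dx,y+dy,.0955],rate=.05)
E
```

```text
pre 9.99 [0.6191 0.0964 0.0982] [ 0.27 -1.03 -0.2 ] [-0.11   0.081 -0.021] 33.0
0,0 hit=False 10.51 [0.6206 0.0972 0.0879] [ 4.25  2.4  -3.34] [ 0.527 -1.159  0.008] 33.0
```

```bash
python3 - <<'E'
from down import *
env.dwell(.2);st("rest")
x,y=.6195,.0966
for d in(.001,.002,.003):
    env.move_straight([x+d*.866,y+d*.5,.088],rate=.02);env.dwell(.15);st(d)
E
```

```text
rest 10.71 [0.6205 0.0972 0.0881] [ 4.65  2.17 -3.99] [ 0.691 -1.423 -0.034] 33.0
0.001 11.11 [0.6206 0.0972 0.0881] [ 3.82  0.7  -2.  ] [ 0.553 -1.107 -0.06 ] 33.0
0.002 11.51 [0.6208 0.0973 0.088 ] [ 1.95  0.69 -0.24] [ 0.244 -0.411 -0.015] 33.0
0.003 11.91 [0.6216 0.0978 0.0877] [ 0.03 -0.03 -0.09] [-0.194  0.091  0.026] 33.0
```

```bash
python3 - <<'E'
from down import *
env.gripper_to(0,45)
x,y=.6225,.0983
h=env.move_straight([x,y,.079],rate=.04,force_limit=8);st(h)
env.dwell(.4);st("home")
for z in(.0765,.074,.072,.0705):
    h=env.move_straight([x,y,z],rate=.03);env.dwell(.2);st(z)
E
```

```text
False 12.5 [0.6224 0.0982 0.079 ] [-2.22 -0.13  2.16] [-0.225  0.555  0.016] 33.0
home 12.9 [0.6224 0.0982 0.0791] [-1.62 -1.86  1.87] [-0.291  0.549 -0.021] 33.0
0.0765 13.35 [0.6225 0.0982 0.0767] [-1.95 -1.3   4.55] [-0.374  0.898 -0.027] 33.0
0.074 13.8 [0.6225 0.0982 0.0747] [-3.46 -0.72  7.68] [-0.375  1.132 -0.016] 33.0
0.072 14.25 [0.6226 0.0983 0.0739] [-5.19 -0.94 11.99] [-0.318  1.816 -0.027] 33.0
0.0705 14.7 [0.6227 0.0983 0.0738] [-7.27 -0.26 18.14] [-0.289  2.57  -0.053] 33.1
```

```bash
python3 - <<'E'
from down import *
env.move_straight([.6218,.0980,.0708],rate=.02);env.dwell(.5);st()
S=env.grab_frame("side")
cv2.imwrite("pics/end.png",cv2.resize(S["image"][120:350,100:380],None,fx=2.5,fy=2.5))
E
```

```text
15.45 [0.6226 0.0982 0.0739] [-5.100e+00  1.000e-02  1.586e+01] [-0.235  1.98   0.019] 33.1
```

View pics/end.png

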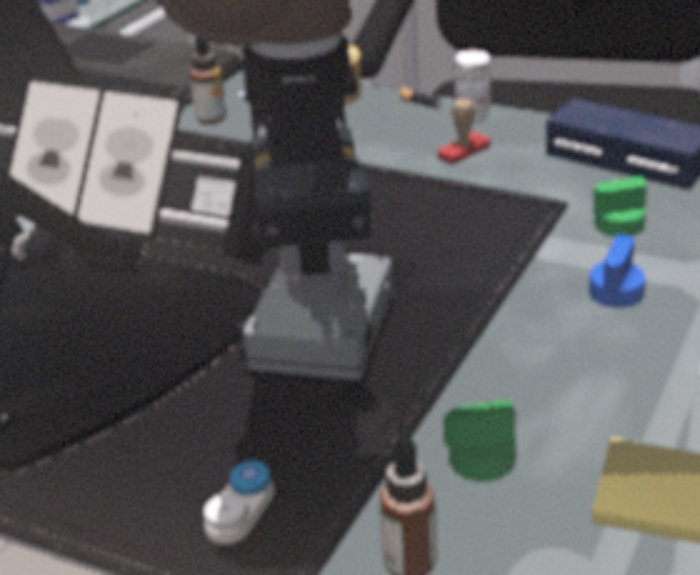

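The knob sits on the dimmer at (315,275), held by the gripper. The tool height of 0.0739 m matches the fully pressed value of 0.074 m. The bystanders are where they were.

```bash
python3 -c "
from workcell import env
print(env.close_job())"
```

```text
the job is handed in; nothing more can be done
None
```

I handed the job in at about 15.5 s on the clock: by tool height and contact force, the knob is home on the D-shaft and pressed to its stop, still gripped at about 16 N, with the bystanders unmoved; no verdict came back.

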